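Wind back the slicer carriage and file the block holder

ROBOT

A 6-joint arm with a two-finger parallel gripper is mounted at the origin on the work surface. World frame = base frame: x ahead of the robot, y to its left, z up, the work surface at z = 0. Lengths are in m, angles in rad, forces in N, time in s.
With the tool pointing down it reaches from about 0.35 to 1 m from the base axis. Payload 7.1 kg.
Tool frame: the origin (TCP) lies on the centre line of the jaws, within the pads' length; the fingertips stand 19 mm ahead of it and the grasp point (between the pads) is the TCP (arm.finger_overhang is the distance from the TCP to the fingertips, in m); z points along the fingers, y is the line along which they close (so a half turn about z gives the same grasp; the last joint's range is limited). The gripper opens to 85 mm and grips with 20 to 120 N. Pads are 22 mm wide; open, the fingers measure 114 mm over their backs; the gripper's body (76 mm by 85 mm) begins 54 mm behind the grasp point. The pads swing forward as they close: fully open they stand 13 mm farther back than shut.
Start: joints at [-1.257, 0.423, 1.63, -0, 1.089, -0.019], TCP at [0.204, -0.591, 0.25] pointing down, gripper open.
Joint ranges: [-3, 3], [-0.9, 2.11], [0.09, 2.58], [-1.31, 4.45], [0.11, 2.69], [-2.54, 2.54]. Speed limits (rad/s): [2.39, 2.39, 3.01, 3.14, 3.14, 3.14].

INTERFACE

Orientations are given as a unit quaternion [x, y, z, w].
In Python, from workcell import arm, cams gives the robot as it stands. The module is installed in compiled form; this text tells all that it offers.
- The arm moves only by the tool servo_tool, never from a script. Its arguments are lists of equal length, an entry for each row: "linear": the shift along the tool's x, y, z in m, a list of three; "rot": the turn, a rotation vector about the tool's x, y, z in degrees, a list of three; "jaw": the closure, from -1 (fully open) to 1 (shut). A call has 1 to 10 rows; each row is the pose to reach, as a shift and turn from the pose commanded when the call began, along the tool's axes at that moment; what a row does not reach only later rows make up. A row lasts 1/8 s, in which the tool goes at most 62.5 mm and 10.7 degrees, less where a joint would pass 70% of its speed; a pose out of reach is approached as far as the arm can. A call with a gripper value outside its range is refused whole. The fingers move at their own pace and stop on an object; "grip_force" is the grip in N (left out, the last holds). Time passes only in rows, so rows that repeat a pose let the fingers close. It gives the time, the measured TCP pose, the force, the opening and the grip force at its end, in the units of the state.
- arm.get_state(): the state, without advancing time (a new reading comes with each control period).
- cams.snapshot(name): name is "scene" or "top" or "wrist"; returns the picture (480x640x3 uint8, red, green, blue); there is no depth.
- cams.calibration(name): a dict with "fx", "fy", "cx", "cy" (pixels), "k1" (the pictures are not rectified: a ray, as slopes to the right and down, at radius r is drawn at 1 + k1 r^2 times it, then the intrinsics apply), "eye" and "rotation" of the camera in the world. Camera axes: x right, y down, z forward; pixel columns grow to the right and rows downward; lengths in m; the calibration is good to about 2 mm. A picture is of the moment at which its call begins: read the wrist's pose just before it. calibration takes no time and is no camera call; for the wrist camera it gives the pose at the moment of the call.
- arm.job_done(): hands the job in; it is judged then, once.
The state is a dict: "clock": time; "q": joint angles; "qd": joint speeds; "joint_efforts": joint torques, N m; "tcp_pos": TCP position; "tool_rot": TCP orientation; "ft_force": force on the tool from outside, world axes, zero at the start; "ft_torque": the same for the moment, N m; "grip_width": opening from 0.0 (shut) to 1.0 (fully open); "grip_force": force on a finger pad.
Only numpy, scipy, OpenCV 4.12 (cv2) and the standard library are available. Lean on these libraries where they do the work, as an engineer would, in place of code of your own. Each camera call takes 0.05 s, during which the arm holds its last target. There are 200 camera calls.

TASK

The cutting run is over. Swing the holding pawl out of the ratchet wheel on the tissue slicer, wind the carriage back with its knob until it is home against its stop, and put the pawl back into the teeth; only then take the block holder off the carriage and file it in the free part of the storage rack's lane, flat on the lane's floor and squarely across the lane like its neighbours. Hold the holder by its plastic base, never by the wax specimen, set it down rather than drop it, and leave the other things on the bench where they are.

Things in the scene. Friction and masses are not known exactly. Their poses are not given: they have to be found in the camera images.
- slicer: Hand-fed tissue slicer, fixed: white base 140 x 360 mm, origin at the centre of its underside, +y = carriage travel towards the cutting head (white tower, 156 mm high with its dials, at y = 110 to 180 mm). An aluminium carriage deck (124 x 180 mm, top 40 mm above the bench) carries nest, ratchet wheel and pawl. y values given for these are at home; add the carriage value.
- canopy (a point): Middle of the top front edge of the head's grey canopy, 104 mm above the bench (slicer y = 40 mm); the canopy is 124 mm wide, its underside 82 mm above the bench, and reaches back to the tower. Until the carriage is wound back the nest lies partly under it, so the holder cannot be lifted out.
- carriage (a joint): Carriage position along the slicer's y, in m: 0 = home against its stop (grey bracket, 40 mm high, at the -y end), 0.037 to 0.046 at the start. Turning the knob counter-clockwise seen from above drives the carriage, knob included, home (-y) by 18 mm per radian: 2 to 2.6 rad in all. Takes under 0.1 N m; stays where left.
- knob_grip (a point): On the axis of the black bar knob, at grip height, 74 mm above the bench (x = 0, y = -70 mm). The bar is 46 mm long along this point's x, 14 mm thick along its y, 56 to 84 mm above the bench; the point turns with it. Below it the steel ratchet wheel: 80 mm across, 24 saw teeth, top 52 mm above the bench.
- pawl (a joint): Angle of the steel pawl on its upright pivot, in rad: 0 = fully in the teeth (0 to 0.1 at the start), 0.12 = clear of them, 0.55 = fully out. It swings out counter-clockwise seen from above, to the slicer's -x side. A light over-centre spring (under 0.05 N m) holds it in, or out past 0.27. While in, the wheel turns only clockwise (slack up to 0.26 rad). At home it drops fully in.
- pawl_pin (a point): On the axis of the pawl's upright steel finger pin, 68 mm above the bench; pin 12 mm diameter, from 52 to 82 mm above the bench, 45 mm from the pivot; x = -62 mm, y = -73 mm when the pawl is in.
- pawl_pivot (a point): The pawl's upright pivot axis, at the pawl's top face, 52 mm above the bench: x = -47 mm, y = -115 mm.
- nest (a point): Centre of the nest's floor on the carriage, 40 mm above the bench (x = 0, y = +10 mm); axes as the slicer's. Two cheeks, 20 mm high and 44 mm long, flank the long sides of the holder with 1.5 mm of play, so it is gripped by its ends (+x, -x); lips 4 mm high stand just outside the ends.
- holder: Block holder to be filed (loose, about 66 g): white plastic base 54 mm long (its x axis), 26 mm wide (y), 22 mm high; origin at the centre of its underside. At the start it stands in the nest with its long axis across the slicer.
- specimen: The wax specimen on top of that holder, 28 x 14 x 10 mm, fixed on the centre of the base; origin at its own underside, 22 mm above the holder's origin. Not to be squeezed.
- rack: Grey storage rack, fixed, 230 mm long (x), 72 mm wide (y); origin at the centre of its underside. One lane along x: floor 4 mm above the bench, side walls 6 mm thick, 60 mm apart inside, tops 44 mm above the bench. Holders stand across it (long axis along rack y), 3 mm of play at each end: no room for fingers at the ends, only at the long sides. Free part: x = -105 to +25 mm.
- lane_free (a point): Middle of the free part of the lane, on its floor (rack x = -40 mm, 4 mm above the bench), axes as the rack's; the +x end beyond it has a wall and two stored holders. The bench between rack and slicer, from the level of this point towards the robot, is bare for at least 110 mm: room to set the holder down and take it another way.
- stored_a: Holder like the one on the slicer (54 x 26 x 22 mm), stored at the +x end of the lane, at x about +85 mm; origin at the centre of its underside.
- stored_b: Second stored holder, beside it at x about +46 mm; same size and origin.
- tip_box: Blue box of pipette tips with a clear lid, 117 x 80 x 68 mm, beyond the slicer; origin at the centre of its underside. Bystander.
- stain_bottle: Small brown bottle, 44 mm diameter, 78 mm high; origin at the centre of its underside. Bystander.
- petri_dish: Clear covered dish, 76 mm diameter, 18 mm high; origin at the centre of its underside. Bystander.
- marker: White marker pen with a black cap, 133 mm long, 13 mm thick, lying in front of the slicer; origin under its middle. Bystander.
- brush: Fine brush with a dark wooden handle, 160 mm long, 9 mm thick, lying beyond the slicer's head; origin under its middle. Bystander.
- pipette: White hand pipette lying beside the rack, about 270 mm long, 28 mm thick; origin under its middle. Bystander.

How it is judged:
On the way, in this order (a step that is already met when the one before it is completed fails the run):
1. the pawl is swung out of the teeth (past 0.30 rad) while the carriage is still fed forward (value of joint pawl above 0.3 rad and value of joint carriage above 0.025 m), for 0.2 s.
2. the carriage is wound back home (within 3 mm of its stop) (value of joint carriage below 0.003 m), for 0.2 s.
3. the pawl is back in the teeth with the carriage home and the holder still in its nest (value of joint carriage below 0.003 m and value of joint pawl below 0.06 rad and distance between holder and nest below 0.01 m), for 0.2 s.
At the end, for the whole second after the job is handed in: Carriage home (within 3 mm of its stop), pawl in the teeth (under 0.06 rad), holder at rest and upright in the free part of the lane (rack x -105 to +30 mm, within 6 mm of its middle), flat on the lane floor (within 3 mm) and square across it (within 0.15 rad) (value of joint carriage below 0.003 m and value of joint pawl below 0.06 rad and x of holder in the frame of rack between -0.105 and 0.03 m and y of holder in the frame of rack between -0.006 and 0.006 m and z of holder in the frame of rack between 0.002 and 0.007 m and angle between holder's own z axis and vertical below 0.1 rad and angle between the x axis of holder and the y axis of rack, either way round below 0.15 rad and linear speed of holder below 0.01 m/s); the robot touches nothing.
It fails at once if the wax specimen is squeezed or pushed by the fingers (over 2 N) (contact force between specimen and the fingers above 2 N).
It fails at once if the holder is dropped: it moves faster than 0.35 m/s while not held by the fingers (linear speed of holder above 0.35 m/s and contact force between holder and the fingers below 0.1 N).
It fails at once if a bystander or a stored holder is shifted by more than 20 mm (distance of any of tip_box, stain_bottle, petri_dish, marker, brush, pipette, stored_a, stored_b from where it was at the start of the episode above 0.02 m).
It also fails if it takes over 72 s, if anything falls off the work surface, if the arm or the gripper's body presses on something with over 40 N, if the wrist force passes 120 N, or if a joint passes its speed limit or range.

## Working session

There is one attempt and no reset: what is moved stays moved. The work goes in short steps, Python scripts to look and compute and a tool call to move; the robot and the scene stay as the last step left them, time stands still between calls to the robot, and variables do not carry over. Pictures are saved under pics/ and viewed, at most 10 in all, crops included, and the job is handed in when it is done.

Besides the shell and the picture viewer there is one more tool, called after "Call:" by a JSON object that holds its "fn" and its "kwargs", one argument or row to a line. servo_tool: Moves the arm, as the interface text tells. Its arguments: {"type":"object","properties":{"linear":{"type":"array"},"rot":{"type":"array"},"jaw":{"type":"array"},"grip_force":{"type":"number"}},"required":["linear","rot","jaw"]}

```bash
mkdir -p pics
cat > h.py <<'E'
import numpy as np, cv2
from workcell import arm, cams
from scipy.spatial.transform import Rotation as R
def snap(n,f):
    im=cams.snapshot(n); cv2.imwrite('pics/'+f,im[:,:,::-1]); return im
def ray(c,u,v):
    x=(u-c['cx'])/c['fx']; y=(v-c['cy'])/c['fy']
    rd=np.hypot(x,y); r=rd
    for _ in range(20): r=rd/(1+c['k1']*r*r)
    s=r/rd if rd>0 else 1
    d=np.array(c['rotation'])@np.array([x*s,y*s,1]); return np.array(c['eye']),d
def onz(c,u,v,z):
    e,d=ray(c,u,v); return e+d*(z-e[2])/d[2]
def tri(c1,p1,c2,p2):
    e1,d1=ray(c1,*p1); e2,d2=ray(c2,*p2)
    t=np.linalg.lstsq(np.c_[d1,-d2],e2-e1,rcond=None)[0]
    a=e1+d1*t[0]; b=e2+d2*t[1]; return (a+b)/2, np.linalg.norm(a-b)
def proj(c,p):
    q=np.array(c['rotation']).T@(np.array(p)-np.array(c['eye'])); x,y=q[:2]/q[2]; k=1+c['k1']*(x*x+y*y)
    return c['fx']*x*k+c['cx'], c['fy']*y*k+c['cy']
E
python3 - <<'E'
from h import *
for n in('scene','top'):
    snap(n,n+'0.png'); c=cams.calibration(n); print(n,{k:np.round(v,4).tolist() for k,v in c.items()})
s=arm.get_state(); print(s['clock'],s['tcp_pos'],s['tool_rot'],arm.finger_overhang)
E
```

```text
scene {'fx': 611.5588, 'fy': 611.5588, 'cx': 320.7985, 'cy': 239.5722, 'k1': -0.154, 'eye': [1.644, -0.4743, 1.1989], 'rotation': [0.7711, 0.4971, -0.2254, -0.3277]}
top {'fx': 546.4685, 'fy': 546.4685, 'cx': 317.9753, 'cy': 242.8221, 'k1': -0.0104, 'eye': [0.4108, 0.0108, 1.4447], 'rotation': [-0.7005, 0.7119, -0.0375, 0.0343]}
0.1 [ 0.20407782 -0.59025091  0.24963825] [ 9.86185870e-01  1.65641030e-01 -9.99211055e-05 -6.85023622e-04] 0.019
```

View pics/top0.png

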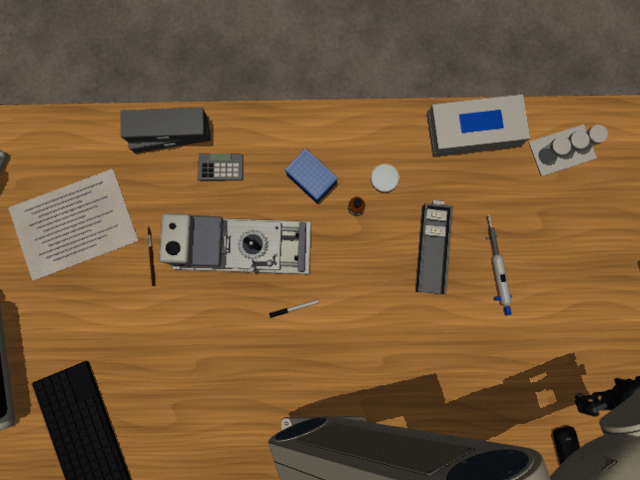

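View pics/scene0.png

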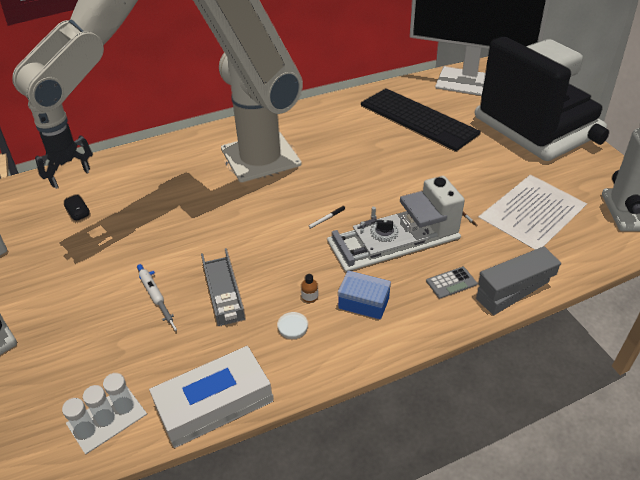

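Top view: slicer with head at left (165–225, 215–270), wheel and knob at (253,243), pawl near (265,265), stop bracket near (298,248). The rack runs vertically at (433,248), with its stored holders at the top (437,214) and (435,230). The scene view confirms this.

```bash
sed -i "s/np.array(c\['rotation'\])/R.from_quat(c['rotation']).as_matrix()/" h.py
python3 - <<'E'
from h import *
c=cams.calibration('top')
for n,u,v,z in [('knob',253,243,.084),('pawl',265,262,.07),('stop',300,247,.04),('head',175,240,.15),('base BR',311,274,.02),('base TR',311,220,.02),('rack top',437,204,.044),('rack bot',430,293,.044),('rackC',433,248,.044)]:
    print(n,onz(c,u,v,z).round(3))
s=arm.get_state(); w=cams.calibration('wrist'); Rt=R.from_quat(s['tool_rot'])
print('cam in tool',Rt.inv().apply(np.array(w['eye'])-s['tcp_pos']).round(4),(Rt.inv()*R.from_quat(w['rotation'])).as_matrix().round(3).tolist(),w['fx'])
print(Rt.as_matrix().round(3))
E
```

```text
knob [0.552 0.166 0.084]
pawl [0.505 0.138 0.07 ]
stop [0.544 0.05  0.04 ]
head [0.555 0.344 0.15 ]
base BR [0.475 0.023 0.02 ]
base TR [0.617 0.021 0.02 ]
rack top [ 0.65  -0.308  0.044]
rack bot [ 0.42  -0.281  0.044]
rackC [ 0.535 -0.293  0.044]
cam in tool [ 7.320e-02 -1.000e-04 -1.226e-01] [[-0.001, -0.957, -0.29], [1.0, -0.001, -0.0], [-0.0, -0.29, 0.957]] 366.835148273684
[[ 0.945  0.327 -0.   ]
 [ 0.327 -0.945  0.001]
 [ 0.    -0.001 -1.   ]]
```

Call:
{"fn": "servo_tool", "kwargs": {
  "linear": [
    [0.03,-0.015,0],
    [0.08,-0.04,0],
    [0.13,-0.065,0],
    [0.18,-0.09,0],
    [0.23,-0.115,0],
    [0.28,-0.14,0],
    [0.33,-0.165,0],
    [0.36,-0.18,0],
    [0.378,-0.187,0],
    [0.378,-0.187,0]
  ],
  "rot": [
    [0,0,2],
    [0,0,5],
    [0,0,8],
    [0,0,11],
    [0,0,14],
    [0,0,16],
    [0,0,18],
    [0,0,19],
    [0,0,19],
    [0,0,19]
  ],
  "jaw": [-1,-1,-1,-1,-1,-1,-1,-1,-1,-1]
}}

```text
clock: 1.35
tcp_pos: [0.5008, -0.2901, 0.25]
tool_rot: [1.0, 0.002, -0.0, -0.0]
ft_force: [0.0, -0.2, 0.1]
grip_width: 1.002
grip_force: 0.0
```

Run:
```python
from h import *
import pickle
s=arm.get_state(); c=cams.calibration('wrist'); im=snap('wrist','w_rack.png'); pickle.dump(c,open('c_rack.pkl','wb'))
print(s['tcp_pos'],R.from_quat(s['tool_rot']).as_matrix().round(3).tolist(),s['q'])
```

```text
[ 0.50076347 -0.29010289  0.25004974] [[1.0, 0.003, -0.0], [0.003, -1.0, 0.0], [-0.0, -0.0, -1.0]] [-5.45533173e-01  3.56167871e-01  1.73441114e+00 -2.51445766e-04
  1.05138257e+00  1.02229076e+00]
```

Call:
{"fn": "servo_tool", "kwargs": {
  "linear": [
    [0,-0.03,0],
    [0,-0.08,0],
    [0,-0.13,0],
    [0,-0.18,0],
    [0,-0.23,0],
    [0,-0.28,0],
    [0,-0.33,0],
    [0,-0.38,0],
    [0,-0.41,0],
    [0,-0.41,0]
  ],
  "rot": [
    [0,0,0],
    [0,0,0],
    [0,0,0],
    [0,0,0],
    [0,0,0],
    [0,0,0],
    [0,0,0],
    [0,0,0],
    [0,0,0],
    [0,0,0]
  ],
  "jaw": [-1,-1,-1,-1,-1,-1,-1,-1,-1,-1]
}}

```text
clock: 2.65
tcp_pos: [0.4998, 0.1197, 0.2503]
tool_rot: [1.0, 0.001, -0.0, 0.0]
ft_force: [-0.7, -0.6, -0.1]
grip_width: 1.0
grip_force: 0.0
```

Run:
```python
from h import *
import pickle
s=arm.get_state(); c=cams.calibration('wrist'); im=snap('wrist','w_s1.png'); pickle.dump(c,open('c_s1.pkl','wb'))
print(s['clock'],s['tcp_pos'],R.from_quat(s['tool_rot']).as_matrix().round(3).tolist(),s['q'])
```

```text
2.65 [0.4998419  0.11970067 0.2503041 ] [[1.0, 0.003, -0.0], [0.003, -1.0, -0.0], [-0.0, 0.0, -1.0]] [ 2.12005469e-01  2.60504823e-01  1.87289816e+00 -2.36851835e-04
  1.00826628e+00  1.78031404e+00]
```

View pics/w_s1.png

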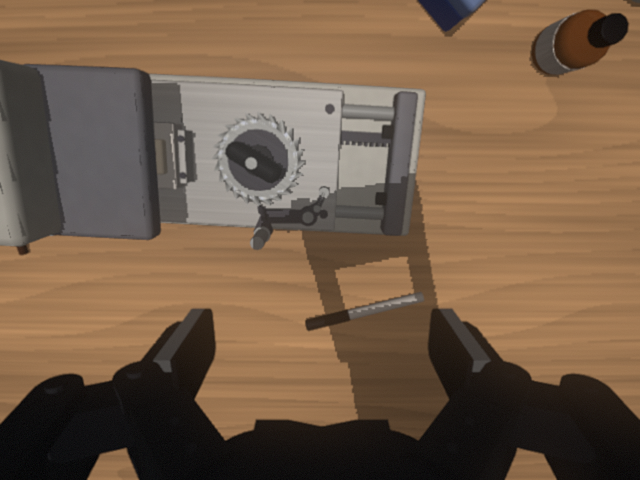

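View pics/w_rack.png

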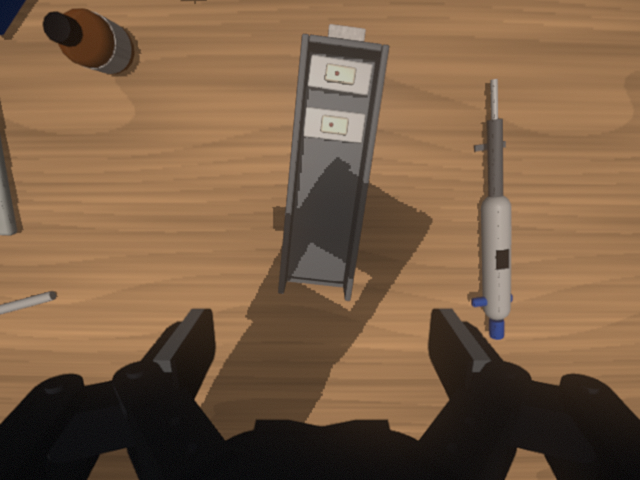

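The slicer view shows the knob centre at (251,163), with the bar from (228,145) to (276,178). The pawl pivot is at (308,216), the pin top at about (258,243), the stop bracket at (387–416, 93–234), and the canopy edge at (150–158, 72–238). In the rack view the lane runs from (285,290)/(350,295) to (308,37)/(385,45), and the free part is empty. I'll take a second slicer view with the tool turned by 90°.

Call:
{"fn": "servo_tool", "kwargs": {
  "linear": [
    [0,0.002,0.002],
    [0,0.004,0.005],
    [0,0.006,0.01],
    [0,0.008,0.015],
    [0,0.01,0.02],
    [0,0.012,0.025],
    [0,0.015,0.03],
    [0,0.018,0.03],
    [0,0.02,0.03],
    [0,0.02,0.03]
  ],
  "rot": [
    [0,0,-10],
    [0,0,-20],
    [0,0,-30],
    [0,0,-40],
    [0,0,-50],
    [0,0,-60],
    [0,0,-70],
    [0,0,-80],
    [0,0,-90],
    [0,0,-90]
  ],
  "jaw": [-1,-1,-1,-1,-1,-1,-1,-1,-1,-1]
}}

```text
clock: 3.95
tcp_pos: [0.4999, 0.0976, 0.2203]
tool_rot: [0.708, 0.706, -0.0, 0.0]
ft_force: [-0.1, -0.5, -1.1]
grip_width: 1.001
grip_force: 0.0
```

Run:
```python
from h import *
import pickle
s=arm.get_state(); c=cams.calibration('wrist'); im=snap('wrist','w_s2.png'); pickle.dump(c,open('c_s2.pkl','wb'))
print(s['clock'],s['tcp_pos'],R.from_quat(s['tool_rot']).as_matrix().round(3).tolist(),s['q'])
a=cv2.imread('pics/w_s1.png')[60:260,140:440]; 
cv2.imwrite('pics/crop1.png',cv2.resize(a,None,fx=2.6,fy=2.6,interpolation=cv2.INTER_CUBIC))
```

```text
3.95 [0.49990836 0.09759546 0.22029656] [[0.003, 1.0, -0.0], [1.0, -0.003, -0.0], [-0.0, -0.0, -1.0]] [ 1.69621147e-01  2.95018680e-01  1.90744672e+00 -4.13621971e-04
  9.39441547e-01  1.72608139e-01]
```

View pics/w_s2.png

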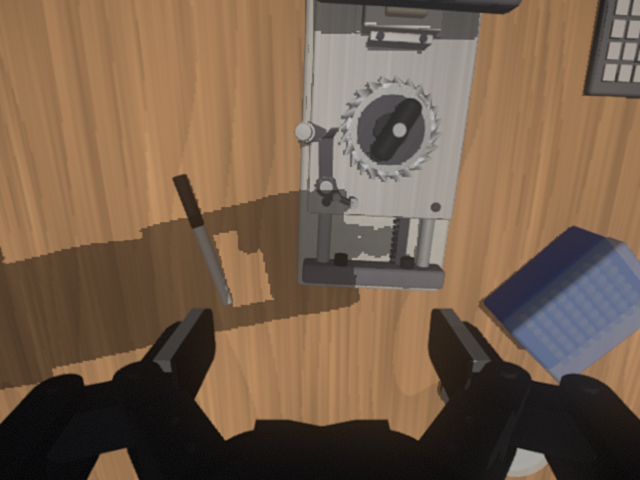

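View pics/crop1.png

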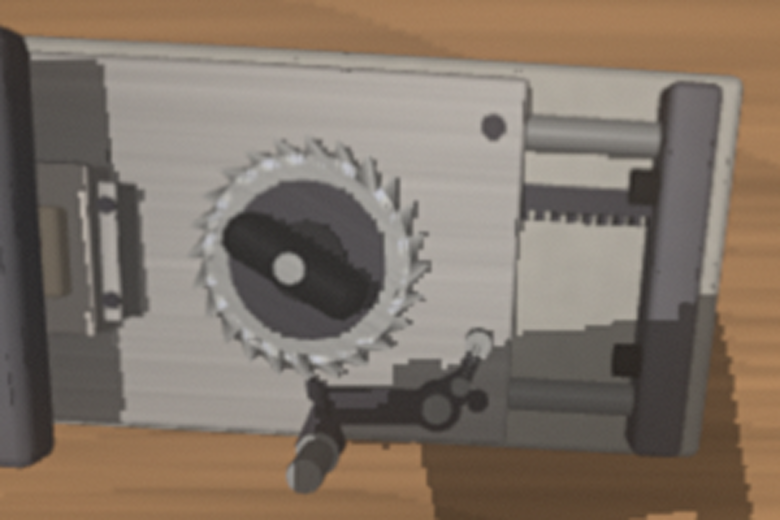

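Crop 1 gives the knob dot at (251.2,163.1), pin top at (257,242.3), pivot at (308,217) and deck screw at (329.6,108.5). In view 2 these are at (400,130), (305,132), (326,186) and (436,207).

```bash
cat > m.py <<'E'
from h import *
import pickle
c1,c2,cr=[pickle.load(open(f'c_{n}.pkl','rb')) for n in('s1','s2','rack')]
P={}
for n,a,b in [('knob',(251.2,163.1),(400,130)),('pin',(257,242.3),(305,132)),('pivot',(308,217),(326,186)),('screw',(329.6,108.5),(436,207))]:
    p,e=tri(c1,a,c2,b); P[n]=p; print(n,p.round(4),'err',e.round(4))
b1=[onz(c1,u,v,.04) for u,v in((405,93),(399,234))]; b2=[onz(c2,u,v,.04) for u,v in((304,271),(443,275))]
print('bracket ends',np.round(b1,4),np.round(b2,4))
e=[onz(c2,u,v,.04) for u,v in((316,30),(311,210),(480,15),(453,218))]; print('deck edges',np.round(e,4))
d=P['knob']-P['pivot']; g=np.array([47,45.]); yaw=np.arctan2(d[1],d[0])-np.arctan2(g[1],g[0]); print('yaw from pivot-knob',yaw, np.hypot(*d[:2]),np.hypot(*g))
d=P['pin']-P['pivot']; print('pin r',np.hypot(*d[:2]),'ang',np.degrees(np.arctan2(d[1],d[0])))
for n,u,v,c in (('s1',(228,145),(276,178),c1),('s2',(414,100),(378,158),c2)):
    a,b=onz(c,*u,.084),onz(c,*v,.084); print('bar',np.degrees(np.arctan2(*(a-b)[[1,0]])),np.linalg.norm(a-b),(a+b)/2)
E
python3 m.py
```

```text
knob [0.552  0.1739 0.0852] err 0.0006
pin [0.488  0.1728 0.0835] err 0.0006
pivot [0.5025 0.1319 0.052 ] err 0.0009
screw [0.5945 0.113  0.0414] err 0.0005
bracket ends [[0.6072 0.049  0.04  ]
 [0.4834 0.0465 0.04  ]] [[0.4835 0.056  0.04  ]
 [0.6066 0.0519 0.04  ]]
deck edges [[0.4955 0.2459 0.04  ]
 [0.4903 0.1106 0.04  ]
 [0.6161 0.2562 0.04  ]
 [0.6103 0.1035 0.04  ]]
yaw from pivot-knob -0.05959062793453207 0.06496809227455158 65.06919393998976
pin r 0.04338500331217764 ang 109.4655217685985
bar 55.13573030137039 0.04368948233845617 [0.55284608 0.17304372 0.084     ]
bar 59.176166239949126 0.04374747181994453 [0.54944448 0.17449    0.084     ]
```

Call:
{"fn": "servo_tool", "kwargs": {
  "linear": [
    [0.03,-0.005,0.03],
    [0.06,-0.0115,0.06],
    [0.0755,-0.0115,0.09],
    [0.0755,-0.0115,0.1],
    [0.0755,-0.0115,0.1],
    [0.0755,-0.0115,0.115],
    [0.0755,-0.0115,0.13],
    [0.0755,-0.0115,0.1445],
    [0.0755,-0.0115,0.1445]
  ],
  "rot": [
    [0,0,-8],
    [0,0,-16],
    [0,0,-19.5],
    [0,0,-19.5],
    [0,0,-19.5],
    [0,0,-19.5],
    [0,0,-19.5],
    [0,0,-19.5],
    [0,0,-19.5]
  ],
  "jaw": [0.2,0.2,0.2,0.2,0.2,0.2,0.2,0.2,0.2],
  "grip_force": 20
}}

```text
clock: 5.12
tcp_pos: [0.4874, 0.1746, 0.0744]
tool_rot: [0.577, 0.817, -0.001, -0.001]
ft_force: [-0.1, -0.0, -0.2]
grip_width: 0.396
grip_force: 0.0
```

Run:
```python
from h import *
s=arm.get_state(); print(s['clock'],s['tcp_pos'],s['grip_width'],s['ft_force'])
snap('wrist','w_pin.png')
```

```text
5.125 [0.48739673 0.17459922 0.07441395] 0.3960516192088023 [-0.07114264 -0.03990276 -0.24142375]
```

View pics/w_pin.png

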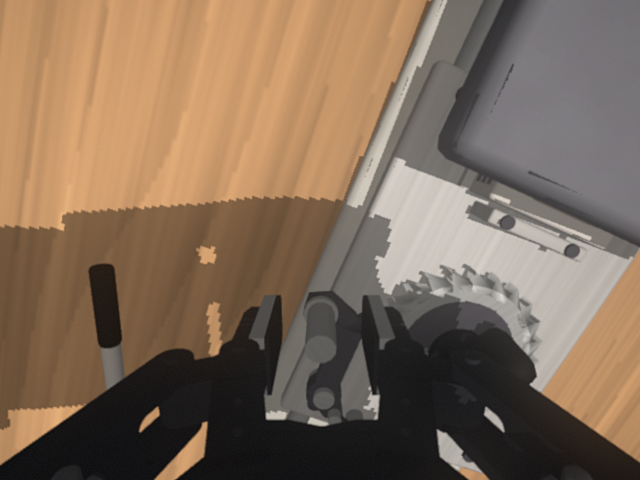

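The pin top at (320,343) sits midway between the pads, so I'll grip it and swing.

Call:
{"fn": "servo_tool", "kwargs": {
  "linear": [
    [0,0,0],
    [0,0,0],
    [0,0,0],
    [-0.0001,-0.0031,0],
    [-0.0004,-0.0062,0],
    [-0.001,-0.0093,0],
    [-0.0017,-0.0123,0],
    [-0.0028,-0.0156,0],
    [-0.0042,-0.0188,0],
    [-0.0042,-0.0188,0]
  ],
  "rot": [
    [0,0,0],
    [0,0,0],
    [0,0,0],
    [0,0,-4],
    [0,0,-8],
    [0,0,-12],
    [0,0,-16],
    [0,0,-20.5],
    [0,0,-25],
    [0,0,-25]
  ],
  "jaw": [1,1,1,1,1,1,1,1,1,1],
  "grip_force": 20
}}

```text
clock: 6.42
tcp_pos: [0.4715, 0.1647, 0.0761]
tool_rot: [0.387, 0.922, -0.0, -0.0]
ft_force: [-3.4, -1.1, 3.7]
grip_width: 0.131
grip_force: 20.9
```

Call:
{"fn": "servo_tool", "kwargs": {
  "linear": [
    [0,0,0],
    [0,0,0],
    [0,0,-0.03],
    [0,0,-0.055],
    [-0.01,0.013,-0.055],
    [-0.02,0.026,-0.055],
    [-0.03,0.039,-0.055],
    [-0.04,0.052,-0.055],
    [-0.0498,0.0639,-0.055],
    [-0.0498,0.0639,-0.055]
  ],
  "rot": [
    [0,0,0],
    [0,0,0],
    [0,0,0],
    [0,0,10],
    [0,0,20],
    [0,0,30],
    [0,0,40],
    [0,0,50],
    [0,0,60],
    [0,0,70]
  ],
  "jaw": [0.2,0.2,0.2,0.2,0.1,0.1,0.1,0.1,0.1,0.1]
}}

```text
clock: 7.68
tcp_pos: [0.5542, 0.1745, 0.131]
tool_rot: [0.847, 0.531, 0.001, 0.0]
ft_force: [0.2, -0.1, -0.3]
grip_width: 0.448
grip_force: 0.0
```

Run:
```python
from h import *
s=arm.get_state(); print(s['clock'],s['tcp_pos'],np.degrees(R.from_quat(s['tool_rot']).as_euler('zyx')),s['q'][5]); c=cams.calibration('wrist')
im=snap('wrist','w_knob.png')
# pin top / pivot predictions after swing
piv=np.array([.5025,.1319]); print('knob px',proj(c,[.552,.174,.085]))
for th in(.04,.3,.48):
    a=np.radians(109.6-2.3)+th; print(th,proj(c,[*(piv+.0446*np.array([np.cos(a),np.sin(a)])),.083]))
```

```text
7.675 [0.55424392 0.17445061 0.1309546 ] [-6.41937607e+01  1.21290324e-01 -1.79968743e+02] 0.7349606519609321
knob px (np.float64(318.7345619941521), np.float64(291.1186863032619))
0.04 (np.float64(209.2340489045), np.float64(338.4935279875972))
0.3 (np.float64(197.89450204126857), np.float64(353.5637994800662))
0.48 (np.float64(193.18507343290577), np.float64(365.1866584950233))
```

View pics/w_knob.png

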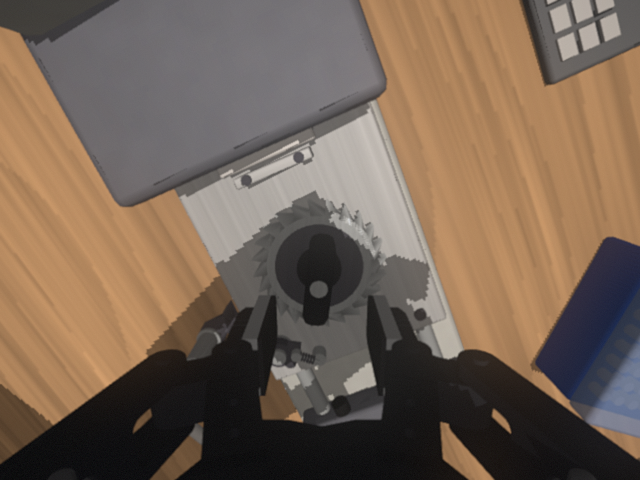

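The knob dot is at (318,290), where predicted, and the bar is nearly aligned with the jaws. The pawl pin is out, at about (205,340). Next I descend, with a further 6° turn, and grip.

Call:
{"fn": "servo_tool", "kwargs": {
  "linear": [
    [-0.0014,-0.0018,0.015],
    [-0.0014,-0.0018,0.03],
    [-0.0014,-0.0018,0.045],
    [-0.0014,-0.0018,0.055],
    [-0.0014,-0.0018,0.055],
    [-0.0014,-0.0018,0.055],
    [-0.0014,-0.0018,0.055],
    [-0.0014,-0.0018,0.055]
  ],
  "rot": [
    [0,0,6],
    [0,0,6],
    [0,0,6],
    [0,0,6],
    [0,0,6],
    [0,0,6],
    [0,0,6],
    [0,0,6]
  ],
  "jaw": [0.1,0.1,0.1,0.1,0.1,1,1,1],
  "grip_force": 20
}}

```text
clock: 8.72
tcp_pos: [0.5516, 0.1731, 0.0764]
tool_rot: [0.872, 0.489, 0.001, 0.001]
ft_force: [3.9, -4.7, -3.8]
grip_width: 0.158
grip_force: 19.4
```

Call:
{"fn": "servo_tool", "kwargs": {
  "linear": [
    [-0.0022,0.0012,0],
    [-0.0044,0.0024,0],
    [-0.0066,0.0037,0],
    [-0.0088,0.0049,0],
    [-0.011,0.0061,0],
    [-0.0132,0.0073,0],
    [-0.0154,0.0086,0],
    [-0.0176,0.0098,0],
    [-0.0198,0.011,0],
    [-0.022,0.0122,0]
  ],
  "rot": [
    [0,0,-8],
    [0,0,-16],
    [0,0,-24],
    [0,0,-32],
    [0,0,-40],
    [0,0,-48],
    [0,0,-56],
    [0,0,-64],
    [0,0,-72],
    [0,0,-80]
  ],
  "jaw": [1,1,1,1,1,1,1,1,1,1],
  "grip_force": 30
}}

```text
clock: 9.98
tcp_pos: [0.5524, 0.1482, 0.0765]
tool_rot: [0.352, 0.936, 0.001, 0.003]
ft_force: [11.3, -2.4, -10.7]
grip_width: 0.158
grip_force: 31.6
```

Run:
```python
from h import *
s=arm.get_state(); print(s['clock'],s['tcp_pos'],np.degrees(R.from_quat(s['tool_rot']).as_euler('zyx'))[0],s['q'][5],s['ft_force'],s['ft_torque'],s['grip_width'])
```

```text
9.975 [0.5524245  0.14819363 0.07645236] -138.8354335055338 -0.6092726336193959 [ 11.26085725  -2.36556282 -10.74262231] [-0.60268072 -1.41049232 -0.09801878] 0.1575503034837834
```

Call:
{"fn": "servo_tool", "kwargs": {
  "linear": [
    [-0.0016,-0.0011,0],
    [-0.0031,-0.0023,0],
    [-0.0046,-0.0038,0],
    [-0.0062,-0.0052,0],
    [-0.0078,-0.0066,0],
    [-0.0094,-0.008,0],
    [-0.0103,-0.011,0],
    [-0.0103,-0.011,0]
  ],
  "rot": [
    [0,0,-6],
    [0,0,-12],
    [0,0,-18],
    [0,0,-25],
    [0,0,-32],
    [0,0,-39],
    [0,0,-46],
    [0,0,-46]
  ],
  "jaw": [1,1,1,1,1,1,1,1]
}}

```text
clock: 10.98
tcp_pos: [0.5526, 0.1367, 0.0767]
tool_rot: [-0.036, 0.999, 0.003, 0.003]
ft_force: [7.3, 17.3, -10.1]
grip_width: 0.156
grip_force: 92.8
```

```bash
cat > st.py <<'E'
from h import *
s=arm.get_state(); print(round(s['clock'],2),s['tcp_pos'].round(4),np.degrees(R.from_quat(s['tool_rot']).as_euler('zyx'))[0].round(1),'q6',round(s['q'][5],2),'F',np.round(s['ft_force'],1),'T',np.round(s['ft_torque'],2),s['grip_width'])
E
python3 st.py
```

```text
10.97 [0.5526 0.1367 0.0767] 175.8 q6 -1.43 F [  7.3  17.3 -10.1] T [ 2.59 -1.01 -2.52] 0.15613331895955926
```

Call:
{"fn": "servo_tool", "kwargs": {
  "linear": [
    [0,0,0],
    [0,0,0],
    [0,0,0],
    [0,0,-0.03],
    [0,0,-0.06],
    [0,0,-0.1],
    [0,0,-0.12],
    [0,0,-0.12]
  ],
  "rot": [
    [0,0,0],
    [0,0,0],
    [0,0,0],
    [0,0,10],
    [0,0,20],
    [0,0,30],
    [0,0,40],
    [0,0,50]
  ],
  "jaw": [0.1,0.1,0.1,0.1,0.2,0.2,0.2,0.2],
  "grip_force": 20
}}

```text
clock: 11.98
tcp_pos: [0.5506, 0.1334, 0.1981]
tool_rot: [0.389, 0.921, 0.001, 0.002]
ft_force: [-0.5, 0.1, 0.1]
grip_width: 0.399
grip_force: 0.0
```

```bash
python3 st.py
python3 - <<'E'
from h import *
import pickle
c=cams.calibration('wrist'); pickle.dump(c,open('c_s3.pkl','wb')); im=snap('wrist','w_s3.png')
E
```

```text
11.97 [0.5506 0.1334 0.1981] -134.2 q6 -0.56 F [-0.5  0.1  0.1] T [ 0.   -0.03 -0.02] 0.3986963638294714
```

View pics/w_s3.png

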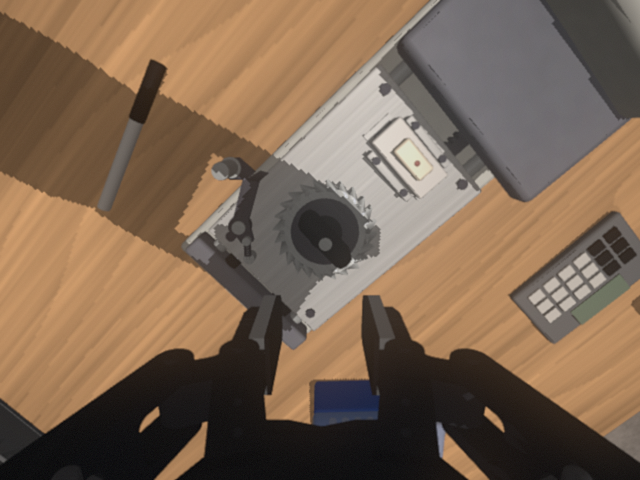

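Home view: the deck is right up against the bracket. The knob dot is at (325,244), pin top at (222,168), pivot at (237,228), specimen top centre at (413,156) and holder base top at about (409,157).

Run:
```python
from h import *
import pickle
c=pickle.load(open('c_s3.pkl','rb'))
k=onz(c,325,244,.085);pin=onz(c,221,168,.083);pv=onz(c,237.5,228,.052);sp=onz(c,413,156.5,.072)
print('knob',k,'pin',pin,'piv',pv,'spec',sp)
yh=np.array([.04,.999]); print('moved',yh@(k[:2]-[.552,.1739]), yh@(pv[:2]-[.5025,.1319]))
d=pin-pv; print('r',np.hypot(*d[:2]),'ang',np.degrees(np.arctan2(d[1],d[0])))
print('nest from knob',k[:2]+.08*yh, 'deck-bracket dark gap px check: screw',onz(c,310,313,.041))
```

```text
knob [0.54961658 0.13752919 0.085     ] pin [0.46710404 0.12708044 0.083     ] piv [0.50057608 0.09371401 0.052     ] spec [0.55195824 0.21867386 0.072     ]
moved -0.036429772298700994 -0.03822475689508904
r 0.047261995468569774 ang 135.09053395737996
nest from knob [0.55281658 0.21744919] deck-bracket dark gap px check: screw [0.59259453 0.0761621  0.041     ]
```

Run:
```python
from h import *
import pickle
C={n:pickle.load(open(f'c_{n}.pkl','rb')) for n in('s1','s3')}
k=np.array([.5502,.1371]); yh=np.array([.04,.999])
for n,u,v in(('s1',152,80),('s1',158,230),('s3',405,50),('s3',520,196)):
    p=onz(C[n],u,v,.104); print(n,p.round(4),'dist',yh@(p[:2]-k))
# bracket inner edge / deck end profile along slicer y at world x ~.57, bright profile in s3 and s1
for n in('s1','s3'):
    g=cv2.cvtColor(cv2.imread(f'pics/w_{n}.png'),cv2.COLOR_BGR2GRAY)
    for x in(.52,.555,.58):
        print(n,x,[int(g[int(round(q[1])),int(round(q[0]))]) for y in np.arange(.036,.13,.002) for q in[proj(C[n],[x,y,.04])]])
```

```text
s1 [0.609  0.2352 0.104 ] dist 0.10037123294792188
s1 [0.5035 0.2439 0.104 ] dist 0.10482479629652547
s3 [0.5004 0.2489 0.104 ] dist 0.10970414914352486
s3 [0.6083 0.2442 0.104 ] dist 0.1093365304757242
s1 0.52 [81, 87, 91, 75, 62, 61, 64, 62, 63, 63, 65, 61, 53, 41, 43, 42, 42, 46, 91, 93, 94, 92, 93, 93, 94, 93, 92, 93, 93, 93, 94, 95, 96, 96, 96, 85, 87, 90, 88, 113, 155, 133, 108, 113, 161, 161, 161]
s1 0.555 [147, 167, 137, 86, 100, 103, 104, 107, 107, 108, 97, 70, 53, 121, 166, 165, 165, 165, 165, 166, 165, 167, 167, 167, 167, 167, 166, 166, 165, 164, 165, 167, 168, 168, 119, 161, 169, 169, 169, 170, 170, 169, 169, 169, 169, 169, 169]
s1 0.58 [163, 165, 98, 103, 105, 107, 109, 109, 110, 107, 84, 54, 51, 54, 52, 55, 148, 168, 167, 166, 167, 167, 169, 170, 170, 169, 169, 168, 170, 171, 170, 170, 171, 165, 128, 171, 171, 170, 171, 170, 169, 170, 169, 170, 168, 168, 168]
s3 0.52 [147, 147, 148, 147, 69, 66, 69, 69, 70, 69, 69, 68, 63, 48, 38, 40, 37, 73, 98, 91, 68, 53, 54, 46, 81, 98, 98, 98, 98, 97, 97, 97, 98, 98, 98, 99, 98, 93, 89, 95, 93, 85, 80, 85, 89, 88, 84]
s3 0.555 [36, 39, 37, 38, 37, 35, 57, 67, 68, 69, 69, 71, 73, 67, 55, 60, 96, 97, 97, 98, 97, 99, 97, 99, 99, 99, 97, 99, 99, 99, 100, 83, 85, 85, 86, 86, 75, 50, 50, 49, 50, 51, 47, 36, 38, 74, 90]
s3 0.58 [36, 36, 37, 36, 34, 37, 39, 37, 37, 43, 66, 58, 49, 56, 43, 68, 97, 97, 95, 96, 95, 95, 95, 114, 158, 128, 130, 168, 171, 171, 172, 172, 173, 172, 169, 176, 175, 150, 86, 84, 120, 138, 128, 45, 41, 47, 43]
```

The knob-to-canopy distance is 109.5 mm (110 expected at home), so the carriage is home. Next I put the pawl back in.

Call:
{"fn": "servo_tool", "kwargs": {
  "linear": [
    [0.02,-0.025,0.02],
    [0.04,-0.05,0.04],
    [0.052,-0.0637,0.06],
    [0.052,-0.0637,0.08],
    [0.052,-0.0637,0.1],
    [0.052,-0.0637,0.122],
    [0.052,-0.0637,0.122],
    [0.052,-0.0637,0.122],
    [0.052,-0.0637,0.122],
    [0.052,-0.0637,0.122]
  ],
  "rot": [
    [0,0,0],
    [0,0,0],
    [0,0,0],
    [0,0,0],
    [0,0,0],
    [0,0,0],
    [0,0,0],
    [0,0,0],
    [0,0,0],
    [0,0,0]
  ],
  "jaw": [0.2,0.2,0.2,0.2,0.2,0.2,0.2,1,1,1],
  "grip_force": 20
}}

```text
clock: 13.28
tcp_pos: [0.468, 0.1258, 0.0745]
tool_rot: [0.386, 0.922, 0.0, 0.0]
ft_force: [-0.5, -0.5, 1.7]
grip_width: 0.127
grip_force: 20.8
```

```bash
python3 st.py
```

```text
13.28 [0.468  0.1258 0.0745] -134.6 q6 -0.54 F [-0.5 -0.5  1.7] T [-0.1   0.02  0.04] 0.12664348316249482
```

Gripped. Swing it in.

Call:
{"fn": "servo_tool", "kwargs": {
  "linear": [
    [-0.0002,0.0039,0],
    [-0.0007,0.0077,0],
    [-0.0015,0.0115,0],
    [-0.0027,0.0153,0],
    [-0.0042,0.0188,0],
    [-0.0052,0.0209,0],
    [-0.006,0.0223,0],
    [-0.006,0.0223,0]
  ],
  "rot": [
    [0,0,5],
    [0,0,10],
    [0,0,15],
    [0,0,20],
    [0,0,25],
    [0,0,28],
    [0,0,30],
    [0,0,30]
  ],
  "jaw": [1,1,1,1,1,1,1,1]
}}

```text
clock: 14.28
tcp_pos: [0.4883, 0.1381, 0.0745]
tool_rot: [0.612, 0.791, 0.001, 0.0]
ft_force: [-1.0, 5.2, 2.4]
grip_width: 0.131
grip_force: 21.0
```

```bash
python3 st.py
python3 - <<'E'
from h import *
p=arm.get_state()['tcp_pos'][:2]
for pv in([.5009,.0943],[.5006,.0937],[.501,.0946]):
    d=p-pv; print(np.hypot(*d),np.degrees(np.arctan2(d[1],d[0]))-107.3)
E
```

```text
14.28 [0.4883 0.1381 0.0745] -104.5 q6 -0.0 F [-1.   5.2  2.4] T [ 0.87  0.25 -0.1 ] 0.13077723283038595
0.045611525337360584 -1.206813889130899
0.04610709329395156 -1.771694723905128
0.045351355945850956 -0.9803642440563465
```

Call:
{"fn": "servo_tool", "kwargs": {
  "linear": [
    [0,0.0015,0],
    [0,0.003,0],
    [0,0.003,0]
  ],
  "rot": [
    [0,0,0],
    [0,0,0],
    [0,0,0]
  ],
  "jaw": [1,1,1]
}}

```text
clock: 14.65
tcp_pos: [0.4887, 0.1384, 0.0744]
tool_rot: [0.612, 0.791, -0.001, -0.002]
ft_force: [-8.7, 4.3, 10.2]
grip_width: 0.13
grip_force: 21.8
```

```bash
python3 st.py
```

```text
14.65 [0.4887 0.1384 0.0744] -104.6 q6 -0.0 F [-8.7  4.3 10.2] T [0.72 1.4  0.04] 0.1303149397283852
```

Call:
{"fn": "servo_tool", "kwargs": {
  "linear": [
    [0,0,0],
    [0,0,0],
    [0,0,-0.025],
    [0,0,-0.05],
    [0.01,0.015,-0.0756],
    [0.025,0.035,-0.0756],
    [0.045,0.06,-0.0756],
    [0.0605,0.0797,-0.0756],
    [0.0605,0.0797,-0.0756],
    [0.0605,0.0797,-0.0756]
  ],
  "rot": [
    [0,0,0],
    [0,0,0],
    [0,0,0],
    [0,0,0],
    [0,0,4],
    [0,0,10],
    [0,0,15],
    [0,0,16.9],
    [0,0,16.9],
    [0,0,16.9]
  ],
  "jaw": [0.2,0.2,0.2,0.2,-1,-1,-1,-1,-1,-1]
}}

```text
clock: 15.9
tcp_pos: [0.552, 0.2159, 0.1491]
tool_rot: [0.721, 0.693, -0.001, -0.0]
ft_force: [-0.9, -0.3, 0.5]
grip_width: 1.001
grip_force: 0.0
```

```bash
python3 st.py
python3 - <<'E'
from h import *
import pickle
c=cams.calibration('wrist'); im=snap('wrist','w_h.png'); pickle.dump(c,open('c_h.pkl','wb'))
u,v=proj(c,[.5525,.2175,.072]); print('pred',u,v)
h=cv2.cvtColor(im,cv2.COLOR_RGB2HSV)
x0,y0=int(u)-90,int(v)-60; sub=h[y0:y0+120,x0:x0+180]
for r in range(0,120,12): print([tuple(int(t) for t in sub[r,q]) for q in range(0,180,20)])
c3=pickle.load(open('c_s3.pkl','rb')); im3=cv2.cvtColor(cv2.imread('pics/w_s3.png'),cv2.COLOR_BGR2HSV)
print('spec s3',[im3[157+d,413].tolist() for d in(-14,-8,-3,0,3,8,14)])
E
```

```text
15.9 [0.552  0.2159 0.1491] -87.7 q6 0.39 F [-0.9 -0.3  0.5] T [-0.01  0.04  0.02] 1.0013116296895375
pred 323.54994247148 264.5532177306832
[(168, 11, 114), (160, 7, 111), (144, 11, 112), (140, 7, 113), (150, 7, 77), (150, 7, 69), (150, 9, 114), (160, 7, 114), (160, 7, 116)]
[(165, 14, 113), (160, 7, 109), (143, 10, 105), (150, 8, 67), (150, 4, 68), (150, 7, 70), (150, 7, 111), (165, 9, 115), (150, 7, 114)]
[(13, 24, 94), (13, 17, 103), (17, 18, 99), (9, 17, 103), (15, 15, 103), (10, 15, 103), (150, 13, 77), (18, 17, 176), (13, 17, 181)]
[(18, 27, 96), (13, 18, 101), (17, 18, 99), (15, 23, 112), (13, 21, 111), (15, 23, 112), (13, 24, 204), (13, 17, 178), (16, 19, 176)]
[(18, 26, 97), (13, 18, 100), (15, 21, 99), (18, 23, 111), (16, 48, 117), (18, 45, 114), (15, 22, 114), (13, 18, 101), (13, 23, 100)]
[(14, 40, 96), (15, 20, 100), (15, 20, 100), (15, 27, 112), (18, 46, 122), (5, 93, 82), (13, 20, 112), (15, 20, 102), (18, 25, 101)]
[(14, 96, 136), (13, 23, 99), (17, 18, 100), (13, 23, 98), (13, 23, 99), (15, 25, 104), (15, 24, 106), (11, 21, 99), (17, 23, 101)]
[(14, 114, 163), (11, 21, 99), (17, 18, 100), (17, 19, 94), (15, 16, 94), (10, 16, 93), (8, 15, 68), (15, 20, 101), (13, 23, 101)]
[(14, 120, 170), (13, 23, 98), (13, 23, 102), (17, 18, 97), (15, 15, 99), (13, 18, 98), (17, 18, 98), (21, 18, 98), (16, 16, 172)]
[(14, 119, 169), (15, 21, 97), (13, 18, 101), (13, 18, 97), (20, 10, 80), (12, 14, 92), (20, 16, 97), (15, 20, 101), (18, 19, 171)]
spec s3 [[16, 43, 196], [30, 25, 221], [30, 27, 221], [30, 25, 221], [30, 28, 222], [26, 33, 221], [22, 40, 222]]
```

Run:
```python
from h import *
import pickle
for n,f,p in(('h','w_h.png',(323,265)),('s3','w_s3.png',(413,157))):
    c=pickle.load(open(f'c_{n}.pkl','rb')); im=cv2.imread('pics/'+f); h=cv2.cvtColor(im,cv2.COLOR_BGR2HSV)
    if n=='h': m=((h[...,1]>36)&(h[...,2]<135))
    else: m=(h[...,0]>24)&(h[...,2]>180)
    roi=np.zeros(m.shape,bool); roi[p[1]-35:p[1]+35,p[0]-45:p[0]+45]=1
    k,l,s,ce=cv2.connectedComponentsWithStats((m&roi).astype(np.uint8))
    j=1+np.argmax(s[1:,4]); ct,_=cv2.findContours((l==j).astype(np.uint8),0,2); r=cv2.minAreaRect(max(ct,key=cv2.contourArea)); print(n,r,s[j])
    b=[onz(c,*q,.072) for q in cv2.boxPoints(r)]; print(np.round(b,4).tolist(),np.mean(b,0).round(4),[round(float(np.linalg.norm(b[i]-b[i-1])),4) for i in range(4)])
    locals()['r'+n]=r[0],c
print('tri',tri(rh[1],rh[0],rs3[1],rs3[0]))
```

```text
h ((326.5, 260.5), (25.0, 47.0), 90.0) [ 303  248   48   26 1207]
[[0.5412, 0.228, 0.072], [0.568, 0.2269, 0.072], [0.5677, 0.2117, 0.072], [0.5403, 0.2128, 0.072]] [0.5543 0.2198 0.072 ] [0.0152, 0.0268, 0.0152, 0.0274]
s3 ((413.5244445800781, 159.28048706054688), (35.45144271850586, 16.08589744567871), 51.34019470214844) [397 141  28  36 450]
[[0.5411, 0.2135, 0.072], [0.5423, 0.2236, 0.072], [0.5662, 0.222, 0.072], [0.5651, 0.2117, 0.072]] [0.5537 0.2177 0.072 ] [0.0241, 0.0102, 0.0239, 0.0104]
tri (array([0.55440116, 0.21832255, 0.06762537]), np.float64(0.00025970138326508936))
```

Call:
{"fn": "servo_tool", "kwargs": {
  "linear": [
    [0.0027,0.0019,0.02],
    [0.0027,0.0019,0.04],
    [0.0027,0.0019,0.06],
    [0.0027,0.0019,0.075],
    [0.0027,0.0019,0.084],
    [0.0027,0.0019,0.084],
    [0.0027,0.0019,0.084],
    [0.0027,0.0019,0.084],
    [0.0027,0.0019,0.084],
    [0.0027,0.0019,0.084]
  ],
  "rot": [
    [0,0,0],
    [0,0,0],
    [0,0,0],
    [0,0,0],
    [0,0,0],
    [0,0,0],
    [0,0,0],
    [0,0,0],
    [0,0,0],
    [0,0,0]
  ],
  "jaw": [-1,-1,-1,-1,-1,-1,0,0.5,0.5,0.5],
  "grip_force": 30
}}

```text
clock: 17.2
tcp_pos: [0.5552, 0.2194, 0.0663]
tool_rot: [0.721, 0.693, 0.001, 0.0]
ft_force: [-0.1, 0.4, 6.2]
grip_width: 0.618
grip_force: 32.2
```

```bash
python3 st.py
```

```text
17.2 [0.5552 0.2194 0.0663] -87.7 q6 0.4 F [-0.1  0.4  6.2] T [ 0.01  0.18 -0.  ] 0.6184401030381933
```

Call:
{"fn": "servo_tool", "kwargs": {
  "linear": [
    [0,0,-0.004],
    [0,0,-0.01],
    [0,0,-0.02],
    [0,0,-0.035],
    [0,0,-0.055],
    [0,0,-0.08],
    [0,0,-0.104],
    [0,0,-0.104]
  ],
  "rot": [
    [0,0,0],
    [0,0,0],
    [0,0,0],
    [0,0,0],
    [0,0,0],
    [0,0,0],
    [0,0,0],
    [0,0,0]
  ],
  "jaw": [0.5,0.5,0.5,0.5,0.5,0.5,0.5,0.5]
}}

```text
clock: 18.2
tcp_pos: [0.5562, 0.2197, 0.1724]
tool_rot: [0.721, 0.693, 0.002, 0.001]
ft_force: [0.4, 0.4, -1.8]
grip_width: 0.626
grip_force: 31.7
```

```bash
python3 st.py
python3 - <<'E'
from h import *
import pickle
c=pickle.load(open('c_rack.pkl','rb')); c0=cams.calibration('top')
# rack wall tops (z .044) in wrist rack view: left wall (285,290)->(305,37), right wall (350,297)->(386,46)
L=[onz(c,*p,.044) for p in((283,289),(305,38))]; Rr=[onz(c,*p,.044) for p in((349,296),(386,47))]
print(np.round(L,4),np.round(Rr,4))
for a,b in(L,Rr): print('yaw',np.arctan2(*(b-a)[[1,0]]),np.linalg.norm(b-a))
print('centre',np.mean(L+Rr,0),'width',np.linalg.norm((L[0]+L[1]-Rr[0]-Rr[1])/2))
for p in((340,73),(335,125)): print('stored label z.036',onz(c,*p,.036).round(4))
E
```

```text
18.2 [0.5562 0.2197 0.1724] -87.7 q6 0.4 F [ 0.4  0.4 -1.8] T [ 0.02 -0.03 -0.04] 0.6257391187081366
[[ 0.4298 -0.253   0.044 ]
 [ 0.6488 -0.2766  0.044 ]] [[ 0.4226 -0.3174  0.044 ]
 [ 0.6425 -0.3422  0.044 ]]
yaw -0.10719964449534299 0.22024009751895018
yaw -0.11246691606794165 0.22133292831754356
centre [ 0.535935   -0.29732114  0.044     ] width 0.06533345991968205
stored label z.036 [ 0.6239 -0.3056  0.036 ]
stored label z.036 [ 0.5819 -0.3019  0.036 ]
```

Call:
{"fn": "servo_tool", "kwargs": {
  "linear": [
    [-0.02,-0.005,0],
    [-0.055,-0.014,0],
    [-0.095,-0.025,0],
    [-0.14,-0.037,0],
    [-0.185,-0.05,0],
    [-0.23,-0.062,0],
    [-0.275,-0.074,0],
    [-0.315,-0.085,0],
    [-0.344,-0.0923,0],
    [-0.344,-0.0923,0]
  ],
  "rot": [
    [0,0,7],
    [0,0,17],
    [0,0,27],
    [0,0,37],
    [0,0,47],
    [0,0,57],
    [0,0,67],
    [0,0,77],
    [0,0,87],
    [0,0,94]
  ],
  "jaw": [0.5,0.5,0.5,0.5,0.5,0.5,0.5,0.5,0.5,0.5]
}}

```text
clock: 19.45
tcp_pos: [0.4474, -0.1224, 0.169]
tool_rot: [0.998, -0.059, -0.0, -0.0]
ft_force: [0.2, -0.4, -2.1]
grip_width: 0.62
grip_force: 31.7
```

```bash
python3 st.py
```

```text
19.45 [ 0.4474 -0.1224  0.169 ] 6.8 q6 1.4 F [ 0.2 -0.4 -2.1] T [ 0.02  0.01 -0.02] 0.6203927794791534
```

Call:
{"fn": "servo_tool", "kwargs": {
  "linear": [
    [0,0,0.03],
    [0,0,0.06],
    [0,0,0.09],
    [0,0,0.115],
    [0,0,0.13],
    [0,0,0.137],
    [0,0,0.139],
    [0,0,0.139]
  ],
  "rot": [
    [0,0,0],
    [0,0,0],
    [0,0,0],
    [0,0,0],
    [0,0,0],
    [0,0,0],
    [0,0,0],
    [0,0,0]
  ],
  "jaw": [0.5,0.5,0.5,0.5,0.5,0.5,0.5,0.5]
}}

```text
clock: 20.45
tcp_pos: [0.4488, -0.1209, 0.0309]
tool_rot: [0.998, -0.055, 0.0, 0.0]
ft_force: [0.4, -0.5, -1.6]
grip_width: 0.62
grip_force: 31.7
```

```bash
python3 st.py
```

```text
20.45 [ 0.4488 -0.1209  0.0309] 6.3 q6 1.39 F [ 0.4 -0.5 -1.6] T [-0.02 -0.01 -0.  ] 0.6201214230042857
```

Call:
{"fn": "servo_tool", "kwargs": {
  "linear": [
    [0,0,0.001],
    [0,0,0.002],
    [0,0,0.003],
    [0,0,0.004],
    [0,0,0.0045],
    [0,0,0.0045]
  ],
  "rot": [
    [0,0,0],
    [0,0,0],
    [0,0,0],
    [0,0,0],
    [0,0,0],
    [0,0,0]
  ],
  "jaw": [0.5,0.5,0.5,0.5,0.5,0.5]
}}

```text
clock: 21.2
tcp_pos: [0.4485, -0.1208, 0.0263]
tool_rot: [0.998, -0.055, 0.0, 0.0]
ft_force: [-0.9, 0.8, 6.0]
grip_width: 0.625
grip_force: 32.5
```

```bash
python3 st.py
```

```text
21.2 [ 0.4485 -0.1208  0.0263] 6.3 q6 1.39 F [-0.9  0.8  6. ] T [ 0.01  0.22 -0.03] 0.6254152248954138
```

Call:
{"fn": "servo_tool", "kwargs": {
  "linear": [
    [0,0,0],
    [0,0,0],
    [0,0,0],
    [0,0,-0.02],
    [0,0,-0.05],
    [0,0,-0.08],
    [0,0,-0.1],
    [0,0,-0.1],
    [0,0,-0.1],
    [0,0,-0.1]
  ],
  "rot": [
    [0,0,0],
    [0,0,0],
    [0,0,0],
    [0,0,0],
    [0,0,-8],
    [0,0,-18],
    [0,0,-28],
    [0,0,-38],
    [0,0,-48],
    [0,0,-58]
  ],
  "jaw": [-0.2,-1,-1,-1,-1,-1,-1,-1,-0.5,-0.5]
}}

```text
clock: 22.45
tcp_pos: [0.4484, -0.1208, 0.1259]
tool_rot: [0.899, 0.438, 0.0, 0.0]
ft_force: [0.2, -1.1, -0.3]
grip_width: 0.752
grip_force: 0.0
```

Call:
{"fn": "servo_tool", "kwargs": {
  "linear": [
    [0,0,0],
    [0,0,0],
    [0,0,0],
    [0,0,0],
    [0,0,0]
  ],
  "rot": [
    [0,0,-10],
    [0,0,-20],
    [0,0,-30],
    [0,0,-32],
    [0,0,-32]
  ],
  "jaw": [-0.5,-0.5,-0.5,-0.5,-0.5]
}}

```text
clock: 23.08
tcp_pos: [0.4484, -0.1208, 0.1258]
tool_rot: [0.746, 0.666, -0.0, -0.0]
ft_force: [0.1, -0.7, 0.6]
grip_width: 0.749
grip_force: 0.0
```

```bash
python3 st.py
python3 - <<'E'
from h import *
import pickle
c=cams.calibration('wrist'); im=snap('wrist','w_b.png'); pickle.dump(c,open('c_b.pkl','wb'))
h=cv2.cvtColor(im,cv2.COLOR_RGB2HSV); u,v=proj(c,[.4485,-.1208,.022]); print('pred',u,v)
m=((h[...,1]<60)&(h[...,2]>90)); roi=np.zeros(m.shape,bool); roi[int(v)-90:int(v)+90,int(u)-90:int(u)+90]=1
k,l,s,ce=cv2.connectedComponentsWithStats((m&roi).astype(np.uint8)); j=1+np.argmax(s[1:,4])
ct,_=cv2.findContours((l==j).astype(np.uint8),0,2); r=cv2.minAreaRect(max(ct,key=cv2.contourArea)); print(r,s[j])
b=np.array([onz(c,*q,.022) for q in cv2.boxPoints(r)]); print(b.round(4).tolist(),b.mean(0).round(4),[round(float(np.linalg.norm(b[i]-b[i-1])),4) for i in range(4)])
e=b[1]-b[0]; print(np.degrees(np.arctan2(e[1],e[0])))
E
```

```text
23.07 [ 0.4484 -0.1208  0.1258] -83.5 q6 -0.18 F [ 0.1 -0.7  0.6] T [0.02 0.05 0.04] 0.7492816253136653
pred 322.714881846126 252.88581033114187
((319.5, 248.5), (83.0, 39.0), 90.0) [ 300  207   40   84 2990]
[[0.4378, -0.0892, 0.022], [0.462, -0.092, 0.022], [0.4564, -0.148, 0.022], [0.4304, -0.1451, 0.022]] [ 0.4467 -0.1186  0.022 ] [0.0563, 0.0244, 0.0563, 0.0261]
-6.495816208874973
```

Call:
{"fn": "servo_tool", "kwargs": {
  "linear": [
    [0,0,0.03],
    [0,0,0.06],
    [0,0,0.085],
    [0,0,0.098],
    [0,0,0.102],
    [0,0,0.102],
    [0,0,0.102],
    [0,0,0.102],
    [0,0,0.102],
    [0,0,0.102]
  ],
  "rot": [
    [0,0,0],
    [0,0,0],
    [0,0,0],
    [0,0,0],
    [0,0,0],
    [0,0,0],
    [0,0,0],
    [0,0,0],
    [0,0,0],
    [0,0,0]
  ],
  "jaw": [-0.5,-0.5,-0.3,-0.3,-0.3,0.2,0.6,0.8,0.8,0.8],
  "grip_force": 30
}}

```text
clock: 24.38
tcp_pos: [0.4491, -0.121, 0.0247]
tool_rot: [0.745, 0.667, 0.0, 0.001]
ft_force: [-0.6, 0.5, 6.9]
grip_width: 0.298
grip_force: 30.7
```

Call:
{"fn": "servo_tool", "kwargs": {
  "linear": [
    [0,0,0],
    [0,0,-0.004],
    [0,0,-0.012],
    [0,0,-0.03],
    [0,0,-0.06],
    [0,0,-0.09],
    [0,0,-0.116],
    [0,0,-0.116]
  ],
  "rot": [
    [0,0,0],
    [0,0,0],
    [0,0,0],
    [0,0,0],
    [0,0,0],
    [0,0,0],
    [0,0,0],
    [0,0,0]
  ],
  "jaw": [0.8,0.8,0.8,0.8,0.8,0.8,0.8,0.8]
}}

```text
clock: 25.38
tcp_pos: [0.4496, -0.1212, 0.1419]
tool_rot: [0.745, 0.667, 0.001, 0.002]
ft_force: [-0.4, -1.2, -1.0]
grip_width: 0.293
grip_force: 29.7
```

```bash
python3 st.py
```

```text
25.38 [ 0.4496 -0.1212  0.1419] -83.7 q6 -0.18 F [-0.4 -1.2 -1. ] T [ 0.01  0.01 -0.01] 0.2933661960933736
```

Call:
{"fn": "servo_tool", "kwargs": {
  "linear": [
    [-0.02,0.008,0],
    [-0.055,0.022,0],
    [-0.09,0.036,0],
    [-0.125,0.05,0],
    [-0.15,0.059,0],
    [-0.1653,0.065,0],
    [-0.1653,0.065,0],
    [-0.1653,0.065,0]
  ],
  "rot": [
    [0,0,0],
    [0,0,0],
    [0,0,0],
    [0,0,0],
    [0,0,0],
    [0,0,0],
    [0,0,0],
    [0,0,0]
  ],
  "jaw": [0.8,0.8,0.8,0.8,0.8,0.8,0.8,0.8]
}}

```text
clock: 26.38
tcp_pos: [0.4942, -0.2912, 0.1394]
tool_rot: [0.745, 0.667, -0.0, -0.001]
ft_force: [0.7, 0.2, -1.1]
grip_width: 0.296
grip_force: 29.7
```

```bash
python3 st.py
python3 - <<'E'
from h import *
import pickle
c=cams.calibration('wrist'); im=snap('wrist','w_l.png'); pickle.dump(c,open('c_l.pkl','wb'))
vis=im[:,:,::-1].copy()
for p in([.496,-.2926,.044],):
    cv2.circle(vis,tuple(int(t) for t in proj(c,p)),4,(0,0,255),1)
cv2.imwrite('pics/w_lv.png',vis)
E
```

```text
26.38 [ 0.4942 -0.2912  0.1394] -83.7 q6 -0.44 F [ 0.7  0.2 -1.1] T [-0.05  0.    0.  ] 0.29597746926453694
```

View pics/w_lv.png

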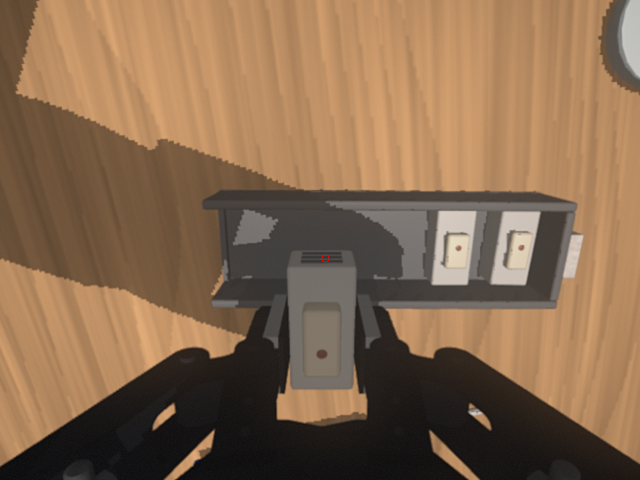

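The holder hangs level between the pads at (289–355, 250–388). The lane behind it is empty, its walls run at rows ~201–209 and ~300–307, and the stored holders are at (455,248) and (517,248).

Run:
```python
from h import *
import pickle
g=cv2.cvtColor(cv2.imread('pics/w_l.png'),cv2.COLOR_BGR2GRAY)
for col in(250,270,400,415,480): print(col,'far',list(zip(range(186,216),g[186:216,col].tolist()))[::1])
for col in(240,400,415,480): print(col,'near',list(zip(range(274,312),g[274:312,col].tolist())))
for col in(297,347): print(col,'hold',list(zip(range(246,272),g[246:272,col].tolist())),list(zip(range(376,396),g[376:396,col].tolist())))
```

```text
250 far [(186, 87), (187, 86), (188, 88), (189, 84), (190, 68), (191, 58), (192, 58), (193, 59), (194, 59), (195, 57), (196, 58), (197, 59), (198, 57), (199, 58), (200, 61), (201, 67), (202, 68), (203, 69), (204, 67), (205, 68), (206, 67), (207, 66), (208, 62), (209, 59), (210, 79), (211, 114), (212, 121), (213, 119), (214, 119), (215, 119)]
270 far [(186, 91), (187, 91), (188, 92), (189, 87), (190, 68), (191, 59), (192, 60), (193, 58), (194, 60), (195, 57), (196, 60), (197, 59), (198, 57), (199, 60), (200, 62), (201, 66), (202, 67), (203, 69), (204, 70), (205, 67), (206, 67), (207, 65), (208, 64), (209, 62), (210, 67), (211, 70), (212, 68), (213, 68), (214, 65), (215, 66)]
400 far [(186, 151), (187, 152), (188, 152), (189, 150), (190, 131), (191, 99), (192, 71), (193, 67), (194, 67), (195, 68), (196, 68), (197, 67), (198, 67), (199, 65), (200, 70), (201, 92), (202, 110), (203, 119), (204, 118), (205, 116), (206, 112), (207, 113), (208, 110), (209, 101), (210, 102), (211, 120), (212, 124), (213, 122), (214, 123), (215, 122)]
415 far [(186, 156), (187, 157), (188, 159), (189, 152), (1
[... 2790 characters left out ...]
), (383, 114), (384, 112), (385, 113), (386, 112), (387, 110), (388, 110), (389, 130), (390, 147), (391, 151), (392, 150), (393, 149), (394, 150), (395, 149)]
347 hold [(246, 66), (247, 66), (248, 65), (249, 69), (250, 78), (251, 89), (252, 91), (253, 89), (254, 87), (255, 90), (256, 88), (257, 89), (258, 89), (259, 88), (260, 89), (261, 90), (262, 90), (263, 89), (264, 91), (265, 89), (266, 96), (267, 105), (268, 110), (269, 111), (270, 113), (271, 112)] [(376, 113), (377, 112), (378, 113), (379, 111), (380, 112), (381, 112), (382, 112), (383, 113), (384, 112), (385, 112), (386, 113), (387, 111), (388, 110), (389, 130), (390, 148), (391, 153), (392, 152), (393, 152), (394, 151), (395, 151)]
```

Run:
```python
from h import *
import pickle
c=pickle.load(open('c_l.pkl','rb')); s=arm.get_state(); T=R.from_quat(s['tool_rot']); o=s['tcp_pos']
t=lambda p:(T.inv().apply(np.array(p)-o)).round(4).tolist()
P=lambda u,v,z:t(onz(c,u,v,z))
print('far wall inner',P(322,210,.044),P(415,210.2,.044),P(250,209.8,.044)); print('near inner top',P(322,300.7,.044),P(415,300.7,.044),'floor',P(415,279.3,.004))
a,b,d=P(322,266.5,.1367),P(322,388.7,.1367),P(322,250.3,.1147); print('holder top far,near,bottom far',a,b,d)
print('stored b,a',P(456,248,.036),P(518,248,.036))
```

```text
far wall inner [0.0299, -0.0005, 0.0956] [0.0298, 0.0557, 0.0955] [0.03, -0.044, 0.0957]
near inner top [-0.0301, -0.0005, 0.0956] [-0.0301, 0.0601, 0.0955] floor [-0.0313, 0.0699, 0.1355]
holder top far,near,bottom far [0.0276, -0.0004, 0.0029] [-0.0253, -0.0005, 0.0029] [0.0268, -0.0004, 0.0249]
stored b,a [0.0034, 0.0862, 0.1035] [0.0034, 0.1269, 0.1034]
```

Call:
{"fn": "servo_tool", "kwargs": {
  "linear": [
    [-0.0013,0,0.02],
    [-0.0013,0,0.045],
    [-0.0013,0,0.06],
    [-0.0013,0,0.075],
    [-0.0013,0,0.088],
    [-0.0013,0,0.098],
    [-0.0013,0,0.104],
    [-0.0013,0,0.106],
    [-0.0013,0,0.106]
  ],
  "rot": [
    [0,0,0],
    [0,0,0],
    [0,0,0],
    [0,0,0],
    [0,0,0],
    [0,0,0],
    [0,0,0],
    [0,0,0],
    [0,0,0]
  ],
  "jaw": [0.8,0.8,0.8,0.8,0.8,0.8,0.8,0.8,0.8]
}}

```text
clock: 27.55
tcp_pos: [0.4948, -0.2937, 0.034]
tool_rot: [0.745, 0.667, 0.0, 0.0]
ft_force: [-0.2, 0.6, -0.9]
grip_width: 0.296
grip_force: 29.7
```

```bash
python3 st.py
```

```text
27.55 [ 0.4948 -0.2937  0.034 ] -83.7 q6 -0.45 F [-0.2  0.6 -0.9] T [-0.01 -0.02 -0.  ] 0.29608072485569287
```

Call:
{"fn": "servo_tool", "kwargs": {
  "linear": [
    [0,0,0.0015],
    [0,0,0.003],
    [0,0,0.004],
    [0,0,0.005],
    [0,0,0.0055],
    [0,0,0.0055]
  ],
  "rot": [
    [0,0,0],
    [0,0,0],
    [0,0,0],
    [0,0,0],
    [0,0,0],
    [0,0,0]
  ],
  "jaw": [0.8,0.8,0.8,0.8,0.8,0.8]
}}

```text
clock: 28.3
tcp_pos: [0.4947, -0.2936, 0.0287]
tool_rot: [0.745, 0.667, 0.0, -0.0]
ft_force: [-1.7, 0.5, 4.4]
grip_width: 0.297
grip_force: 30.2
```

```bash
python3 st.py
```

```text
28.3 [ 0.4947 -0.2936  0.0287] -83.7 q6 -0.45 F [-1.7  0.5  4.4] T [ 0.15  0.17 -0.01] 0.296772780394262
```

Call:
{"fn": "servo_tool", "kwargs": {
  "linear": [
    [0,0,0],
    [0,0,0],
    [0,0,0],
    [0,0,-0.02],
    [0,0,-0.05],
    [0,0,-0.09],
    [0,0,-0.12],
    [0,0,-0.12]
  ],
  "rot": [
    [0,0,0],
    [0,0,0],
    [0,0,0],
    [0,0,0],
    [0,0,0],
    [0,0,0],
    [0,0,0],
    [0,0,0]
  ],
  "jaw": [0.5,0.1,-0.1,-0.1,-0.1,-0.1,-0.1,-0.1]
}}

```text
clock: 29.3
tcp_pos: [0.4963, -0.2946, 0.1521]
tool_rot: [0.745, 0.667, 0.001, 0.003]
ft_force: [0.3, -0.9, 0.5]
grip_width: 0.549
grip_force: 0.0
```

```bash
python3 st.py
python3 - <<'E'
from h import *
import pickle
s=arm.get_state();c=cams.calibration('wrist'); im=snap('wrist','w_e.png'); T=R.from_quat(s['tool_rot']); o=s['tcp_pos']
pw=[.4947,-.2936,.026]; u,v=map(int,proj(c,pw)); g=cv2.cvtColor(im,cv2.COLOR_RGB2GRAY); h=cv2.cvtColor(im,cv2.COLOR_RGB2HSV); print(u,v)
print('row',[(q,int(g[v+18,q])) for q in range(u-50,u+50,3)]); print('col',[(q,int(g[q,u+14])) for q in range(v-70,v+80,3)])
# pawl check from top camera
ct=cams.calibration('top'); it=snap('top','top_e.png'); pv=np.array([.5009,.0943])
hg=cv2.cvtColor(it,cv2.COLOR_RGB2GRAY)
for th in(0,.1,.3,.48):
    a=np.radians(107.3)+th; q=proj(ct,[*(pv+.0446*np.array([np.cos(a),np.sin(a)])),.082]); x,y=map(lambda t:int(round(t)),q); print(th,np.round(q,1),hg[y-2:y+3,x-2:x+3].tolist())
E
```

```text
29.3 [ 0.4963 -0.2946  0.1521] -83.7 q6 -0.45 F [ 0.3 -0.9  0.5] T [-0.   -0.04 -0.04] 0.5489170234788385
318 241
row [(268, 64), (271, 64), (274, 64), (277, 63), (280, 63), (283, 64), (286, 64), (289, 63), (292, 65), (295, 65), (298, 63), (301, 102), (304, 111), (307, 109), (310, 115), (313, 119), (316, 118), (319, 119), (322, 118), (325, 119), (328, 103), (331, 112), (334, 111), (337, 65), (340, 65), (343, 66), (346, 66), (349, 65), (352, 65), (355, 65), (358, 66), (361, 65), (364, 67), (367, 66)]
col [(171, 146), (174, 146), (177, 145), (180, 145), (183, 94), (186, 64), (189, 65), (192, 99), (195, 117), (198, 110), (201, 90), (204, 109), (207, 114), (210, 115), (213, 113), (216, 113), (219, 113), (222, 113), (225, 114), (228, 113), (231, 112), (234, 111), (237, 111), (240, 112), (243, 112), (246, 111), (249, 111), (252, 111), (255, 111), (258, 111), (261, 112), (264, 111), (267, 111), (270, 112), (273, 111), (276, 76), (279, 52), (282, 54), (285, 54), (288, 63), (291, 67), (294, 63), (297, 86), (300, 84), (303, 85), (306, 84), (309, 86), (312, 84), (315, 87), (318, 88)]
0 [264.9 268.4] [[169, 153, 133, 132, 113], [162, 151, 147, 154, 147], [138, 141, 152, 152, 155], [92, 127, 153, 153, 138], [143, 145, 123, 97, 78]]
0.1 [265.5 270.1] [[141, 152, 152, 155, 111], [127, 153, 153, 138, 86], [145, 123, 97, 78, 53], [143, 119, 113, 113, 75], [91, 88, 91, 88, 65]]
0.3 [267.3 273.2] [[119, 113, 113, 75, 64], [88, 91, 88, 65, 57], [93, 95, 94, 92, 89], [106, 104, 105, 106, 104], [110, 109, 108, 110, 112]]
0.48 [269.3 275.6] [[105, 106, 104, 99, 97], [108, 110, 112, 112, 111], [114, 114, 114, 114, 115], [112, 110, 112, 111, 111], [108, 109, 110, 110, 108]]
```

```bash
python3 -c "
from workcell import arm
print(arm.job_done())"
```

```text
the job is handed in; nothing more can be done
None
```

I handed the job in at about 29 s of the 72 s allowed: the carriage is home, the pawl is back in the teeth, and the block holder is in the lane's free part at about rack x = -40 mm. My own measurements support all three, but the hand-in call returned no verdict.

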